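Sort left-hand and right-hand guide brackets

TASK

The two orange guide brackets on the bench are a mirror-image pair: seen with the base plate down and the tall wall away from you, the left-hand one has its low end wall at the left, the right-hand one at the right. Put the left-hand bracket in the blue tray and the right-hand bracket in the green tray, each resting flat on its base plate on the tray floor; set them down rather than drop them, and leave the timer and the stapler where they are.

Things in the scene. Friction and masses are not known exactly. Their poses are not given: they have to be found in the camera images.
- bracket_left: Left-hand orange bracket: base plate 100 x 50 x 6 mm, tall wall (8 mm thick, 48 mm high) along one long edge, low end wall (8 mm thick, 28 mm high) across one short end; hand: left. Origin: centre of the underside; x lengthwise, z up; tall wall at +y (mid-plane y = +21 mm), end wall at -x. Starts base down, any yaw; pinch the tall wall from above. 150 g.
- bracket_right: Right-hand orange bracket: base plate 100 x 50 x 6 mm, tall wall (8 mm thick, 48 mm high) along one long edge, low end wall (8 mm thick, 28 mm high) across one short end; hand: right. Origin: centre of the underside; x lengthwise, z up; tall wall at +y (mid-plane y = +21 mm), end wall at +x. Starts base down, any yaw; pinch the tall wall from above. 150 g.
- tray_blue: Blue plastic open tray, fixed to the bench, for the left-hand bracket: outside 170 (x) x 160 (y) mm, 35 mm high (rim bead to 37 mm), walls and floor 5 mm thick, inside 160 x 150 mm. Origin: centre of its underside, on the bench; z up; label holder on the -x side. Empty at the start; the two trays may stand either way round.
- tray_green: Green plastic open tray, fixed to the bench, for the right-hand bracket: outside 170 (x) x 160 (y) mm, 35 mm high (rim bead to 37 mm), walls and floor 5 mm thick, inside 160 x 150 mm. Origin: centre of its underside, on the bench; z up; label holder on the -x side. Empty at the start; the two trays may stand either way round.
- timer: White bench timer lying on its back, 72 x 64 x 20 mm, loose; origin: centre of its underside. Not to be moved.
- stapler: Blue and black stapler, 34 x 135 x 50 mm, loose, lying along its own y; origin: centre of its underside. Not to be moved.
Not all that is in view belongs to the job. Leave any turquoise look-alike of the bracket_left alone.

How it is judged:
By the outcome, as a careful person would: the job done as asked, in the order asked, and still so for the second after the job is handed in, with the robot touching nothing.
It also fails if it takes over 51 s, if anything falls off the work surface, if the arm or the gripper's body presses on something with over 40 N, if the wrist force passes 120 N, or if a joint passes its speed limit or range.

ROBOT

A 7-joint arm with a two-finger parallel gripper is mounted at the origin on a cart in front of the work surface, level with it; the furniture and walls round the work are solid. World frame = base frame: x ahead of the robot, y to its left, z up, the work surface at z = 0. Lengths are in m, angles in rad, forces in N, time in s.
With the tool pointing down it reaches from about 0.35 to 0.9 m from the base axis. Payload 8.1 kg.
Tool frame: the origin (TCP) lies midway between the tips of the shut fingers; the grasp point (between the pads) lies 19 mm behind it; z points along the fingers, y is the line along which they close (so a half turn about z gives the same grasp; the last joint's range is limited). The gripper opens to 92 mm and grips with 3 to 60 N. Pads are 19 mm wide; open, the fingers measure 130 mm over their backs; the gripper's body (75 mm by 190 mm) begins 47 mm behind the grasp point.
Start: joints at [1.127, 0.434, 0.025, 1.573, -0.012, 1.134, -0.075], TCP at [0.209, -0.589, 0.227] pointing down, gripper open.
Joint ranges: [-2.62, 2.62], [-0.44, 2.09], [-1.27, 1.32], [0.08, 2.57], [-1.32, 4.46], [0.12, 2], [-2.74, 2.74]. Speed limits (rad/s): [2.22, 2.22, 3.01, 3.01, 3.14, 3.14, 3.14].

INTERFACE

Orientations are given as a rotation vector (axis times angle).
In Python, from cell import arm gives the robot as it stands.
- The arm moves only by the tool carry_out, never from a script. Its arguments are lists of equal length, an entry for each row: "claw": the finger opening in cm, from 0 to 9.18; "delta_pos": the shift along the tool's x, y, z in cm, a list of three; "angular": the turn, a rotation vector about the tool's x, y, z in rad, a list of three. In form: {"claw": [claw, ...], "delta_pos": [[dx, dy, dz], ...], "angular": [[ax, ay, az], ...]}. A call has 1 to 20 rows; each row shifts and turns the commanded pose from where the row before left it, along the tool's axes as they then stand; what a row does not reach is not made up. A row lasts 1/10 s, in which the tool goes at most 50 mm and 8.59 degrees, less where a joint would pass 70% of its speed; a pose out of reach is approached as far as the arm can. A call with a gripper value outside its range is refused whole. The fingers move at their own pace and stop on an object; "force" is the grip in N (left out, the last holds). Time passes only in rows, so rows that do not move let the fingers close. It gives the time, the measured TCP pose, the force, the opening and the grip force at its end, in the units of the state.
- arm.observe(): the state, without advancing time (a new reading comes with each control period).
- arm.get_image(name): name is "scene" or "top" or "wrist"; returns a dict with "frame" (400x640x3 uint8, red, green, blue), "mtx" (3x3 intrinsics, pixels), "T" (4x4, takes a point from camera to world coordinates). Camera axes: x right, y down, z forward; pixel columns grow to the right and rows downward; lengths in m; the calibration is good to about 2 mm. A picture is of the moment at which its call begins. There is no depth.
- arm.sign_off(): hands the job in; it is judged then, once.
Trained networks look in a picture, given as the dict that the camera call returned (one of the last four; its "shot" number tells which), for a name from the list of things; names that differ only in an ending like _2 or _b are one class to them, and where a whole thing is asked for, a point or a joint stands for the part that bears it (a point fixed in the world has none). Each returns a list of dicts, best first, with "conf" (0 to 1); they miss things now and then, are a little off and sometimes report something else, mostly with a low value. They report only what shows in the picture. A call takes as long as a camera call. They do not tell look-alikes from the thing itself.
- arm.look_for(label, picture): "centre" ([column, row] as shares, 0 to 1, of the picture: columns of its width, rows of its height, amid what is visible of it).
- arm.trace(label, picture): "region" (400x640 bool, what is visible of it) and "centre" ([column, row] as shares, 0 to 1, of the picture: columns of its width, rows of its height, amid what is visible of it).
- arm.place_of(label, picture): "centre" ([column, row] as shares, 0 to 1, of the picture: columns of its width, rows of its height: a listed point, or the origin of a listed thing).
The state is a dict: "clock": time; "joints": joint angles; "dq": joint speeds; "joint_efforts": joint torques, N m; "position": TCP position; "ee_rot": TCP orientation; "force": force on the tool from outside, world axes, zero at the start; "ft_torque": the same for the moment, N m; "width": opening from 0.0 (shut) to 1.0 (fully open); "gripper_force": force on a finger pad.
Only numpy, scipy, OpenCV 4.12 (cv2) and the standard library are available. Lean on these libraries where they do the work, as an engineer would, in place of code of your own. Each camera call takes 0.05 s, during which the arm holds its last target. There are 200 camera calls.

## Working session

There is one attempt and no reset: what is moved stays moved. The work goes in short steps, Python scripts to look and compute and a tool call to move; the robot and the scene stay as the last step left them, time stands still between calls to the robot, and variables do not carry over. Pictures are saved under pics/ and viewed, at most 10 in all, crops included, and the job is handed in when it is done.

Besides the shell and the picture viewer there is one more tool, called after "Emit:" by a JSON object that holds its "api" and its "payload". carry_out: Moves the arm, as the interface text tells. Its arguments: {"type":"object","properties":{"claw":{"type":"array","items":{"type":"number"}},"delta_pos":{"type":"array","items":{"type":"array","items":{"type":"number"}}},"angular":{"type":"array","items":{"type":"array","items":{"type":"number"}}},"force":{"type":"number"}},"required":["claw","delta_pos","angular"]}

```bash
mkdir -p pics
python3 - <<'E'
from cell import arm
import cv2,numpy as np
s=arm.observe(); print(s['clock'],s['position'],s['ee_rot'],s['width'])
for n in ['top','scene']:
    p=arm.get_image(n); cv2.imwrite(f'pics/{n}0.png',p['frame'][...,::-1])
    print(n,p['mtx'].tolist(),np.round(p['T'],4).tolist())
    for l in ['bracket_left','bracket_right','tray_blue','tray_green','timer','stapler']:
        print(l,[(np.round(d['centre']*np.array([640,400]),1).tolist(),round(d['conf'],2)) for d in arm.place_of(l,p)])
E
```

```text
0.0 [ 0.2086611  -0.58858925  0.22595341] [-3.09462307e+00 -5.32332416e-01  6.83845475e-04] 0.9972786022390338
top [[430.65407636905115, 0.0, 322.06405230306194], [0.0, 430.65407636905115, 202.11719942292993], [0.0, 0.0, 1.0]] [[-0.0029, -0.9849, 0.1734, 0.3328], [-0.9998, 0.006, 0.0177, -0.1471], [-0.0185, -0.1733, -0.9847, 1.2294], [0.0, 0.0, 0.0, 1.0]]
bracket_left [([402.7, 144.9], 0.82), ([378.8, 252.9], 0.62), ([233.7, 174.6], 0.51)]
bracket_right [([262.6, 240.5], 0.97), ([429.0, 225.4], 0.4)]
tray_blue [([325.2, 171.0], 0.57)]
tray_green [([236.1, 177.5], 0.67)]
timer [([309.9, 245.6], 0.71)]
stapler [([428.3, 226.2], 0.9)]
scene [[387.6428557422811, 0.0, 321.8660124896427], [0.0, 387.6428557422811, 202.7704768526174], [0.0, 0.0, 1.0]] [[-0.8963, -0.3221, 0.3048, 0.2586], [-0.4432, 0.627, -0.6407, 0.4934], [0.0152, -0.7093, -0.7047, 0.7604], [0.0, 0.0, 0.0, 1.0]]
bracket_left [([305.6, 156.7], 0.91), ([392.2, 207.1], 0.61)]
bracket_right [([331.8, 288.6], 0.67), ([243.8, 288.4], 0.51)]
tray_blue [([289.5, 211.1], 0.91)]
tray_green [([240.7, 286.6], 0.74)]
timer [([358.8, 253.3], 0.83)]
stapler [([390.6, 167.3], 0.79)]
```

View pics/top0.png

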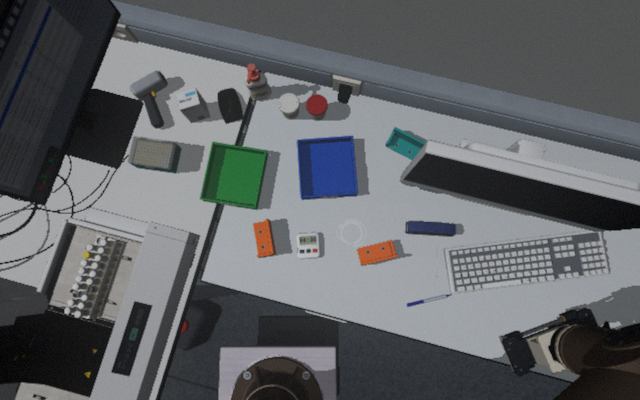

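View pics/scene0.png

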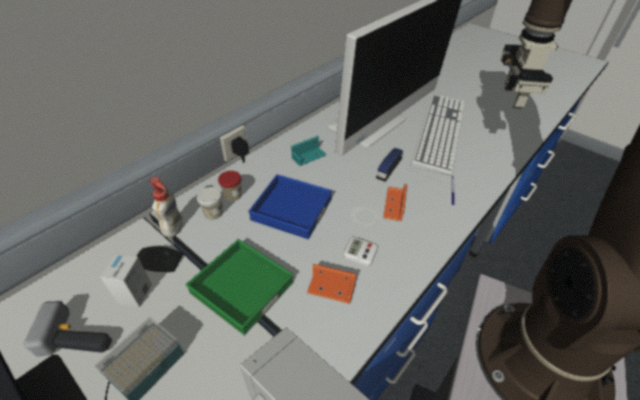

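```bash
cat > h.py <<'E'
from cell import arm
import cv2,numpy as np
from scipy.optimize import minimize
def omask(p):
    h=cv2.cvtColor(p['frame'],cv2.COLOR_RGB2HSV)
    return ((h[...,0]<16)&(h[...,1]>150)&(h[...,2]>60)).astype(np.uint8)
def proj(p,P):
    q=np.linalg.inv(p['T'])@np.c_[P,np.ones(len(P))].T
    q=p['mtx']@q[:3]; return (q[:2]/q[2]).T
def unproj(p,uv,z):
    T=p['T'];d=T[:3,:3]@np.linalg.inv(p['mtx'])@[*uv,1]
    return T[:3,3]+d*(z-T[2,3])/d[2]
def boxes(kind):
    if kind in('left','right'):
        s=-1 if kind=='left' else 1
        return [((-.05,.05),(-.025,.025),(0,.006)),((-.05,.05),(.017,.025),(0,.048)),(tuple(sorted((s*.05,s*.042))),(-.025,.025),(0,.028))]
    return [((-.085,.085),(-.08,.08),(0,.036))]
def render(p,kind,x,y,yaw,z=0,S=4):
    m=np.zeros((400*S,640*S),np.uint8);c,s=np.cos(yaw),np.sin(yaw)
    for b in boxes(kind):
        P=np.array([[X*c-Y*s+x,X*s+Y*c+y,Z+z] for X in b[0] for Y in b[1] for Z in b[2]])
        cv2.fillConvexPoly(m,cv2.convexHull((proj(p,P)*S+S/2-.5).round().astype(np.int32)),255)
    return cv2.resize(m,(640,400),interpolation=cv2.INTER_AREA)/255.
def fit(views,kind,x,y,z=0,yaws=None):
    def cost(v): # views: (pic, mask)
        t=0
        for p,M in views:
            r=render(p,kind,*v,z=z); t+=1-np.minimum(r,M).sum()/np.maximum(r,M).sum()
        return t/len(views)
    best=None
    for a in (np.arange(0,2*np.pi,np.pi/8) if yaws is None else yaws):
        o=minimize(cost,[x,y,a],method='Nelder-Mead',options=dict(initial_simplex=[[x,y,a],[x+.015,y,a],[x,y+.015,a],[x,y,a+.3]],maxfev=120))
        if best is None or o.fun<best.fun: best=o
    return best
E
python3 - <<'E'
from h import *
t=arm.get_image('top');s=arm.get_image('scene')
out=[]
for c in [(263,239),(378,252)]:
    w=unproj(t,c,.01);vs=[]
    for p in (t,s):
        m=omask(p);q=proj(p,w[None])[0]
        k=np.zeros_like(m);cv2.circle(k,tuple(int(a) for a in q),38,1,-1);k&=m;vs.append((p,k.astype(float)))
        u,v=q.astype(int);out.append(cv2.resize(p['frame'][v-30:v+30,u-30:u+30],(300,300),interpolation=cv2.INTER_CUBIC))
    for kind in('left','right'):
        o=fit(vs,kind,w[0],w[1]);print(c,kind,o.x.round(4),round(o.fun,3))
for l,lo,hi in(('blue',105,128),('green',50,75)):
    d=arm.trace('tray_'+l,t);e=arm.trace('tray_'+l,s)
    vs=[(p,dd[0]['region'].astype(float)) for p,dd in((t,d),(s,e)) if dd]
    w=unproj(t,(328,168) if l=='blue' else(236,176),.02)
    o=fit(vs,'tray',w[0],w[1],yaws=[-.3,0,.3]);print(l,o.x.round(4),round(o.fun,3))
cv2.imwrite('pics/crop.png',np.vstack([np.hstack(out[:2]),np.hstack(out[2:])])[...,::-1])
for c in [(308,245),(430,228),(352,232)]:print(unproj(t,c,.02).round(3))
E
```

```text
(263, 239) left [0.4441 0.0424 3.31  ] 0.23
(263, 239) right [0.4454 0.0409 3.3242] 0.213
(378, 252) left [ 0.4033 -0.2764  1.7568] 0.198
(378, 252) right [ 0.4031 -0.2772  4.9646] 0.203
blue [ 0.6501 -0.1394  0.0532] 0.039
green [ 0.6274  0.1292 -0.159 ] 0.034
[ 0.424 -0.086  0.02 ]
[ 0.47  -0.428  0.02 ]
[ 0.46  -0.209  0.02 ]
```

View pics/crop.png

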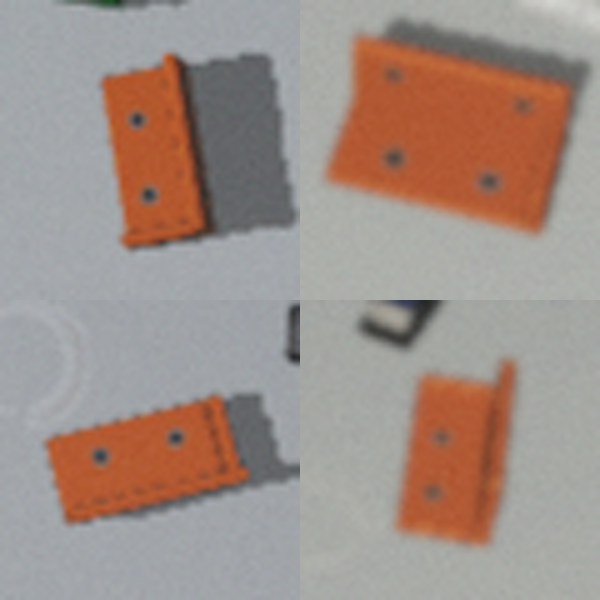

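```bash
cat >> h.py <<'E'
def omask(p):
    h=cv2.cvtColor(p['frame'],cv2.COLOR_RGB2HSV)
    m=((h[...,0]<18)&(h[...,1]>90)&(h[...,2]>35)).astype(np.uint8)
    return cv2.morphologyEx(m,cv2.MORPH_CLOSE,np.ones((5,5),np.uint8))
E
python3 - <<'E'
from h import *
t=arm.get_image('top');s=arm.get_image('scene')
for kind,c,a in [('right',(263,239),3.3),('left',(378,252),1.75)]:
    w=unproj(t,c,.01)
    for P in ((t,),(s,),(t,s)):
        vs=[]
        for p in P:
            m=omask(p);q=proj(p,w[None])[0];k=np.zeros_like(m);cv2.circle(k,tuple(int(a) for a in q),38,1,-1);vs.append((p,(k&m).astype(float)))
        o=fit(vs,kind,w[0],w[1],yaws=[a-.1,a+.1]);r=render(P[0],kind,*o.x);print(kind,o.x.round(4),round(o.fun,3),r.sum().round(),vs[0][1].sum())
s=arm.observe();print(s['clock'],s['joints'])
E
```

```text
right [0.4447 0.0416 3.3249] 0.108 644.0 575.0
right [0.4466 0.042  3.3207] 0.045 1391.0 1334.0
right [0.4455 0.0418 3.3253] 0.08 644.0 575.0
left [ 0.4025 -0.2763  1.8087] 0.05 673.0 647.0
left [ 0.4049 -0.2762  1.796 ] 0.06 653.0 625.0
left [ 0.4038 -0.2764  1.7927] 0.068 678.0 647.0
1.1 [ 1.12739866  0.43451353  0.02500564  1.57322045 -0.01158706  1.13400241
 -0.0750928 ]
```

Emit:
{"api": "carry_out", "payload": {"claw": [5,5,5,5,5,5,5,5,5,5,5,5,5,5,5,5,5,5,5,5], "delta_pos": [[2.66,-2.26,0.2],[2.66,-2.26,0.2],[2.66,-2.26,0.2],[2.66,-2.26,0.2],[2.66,-2.26,0.2],[2.66,-2.26,0.2],[2.66,-2.26,0.2],[2.66,-2.26,0.2],[2.66,-2.26,0.2],[2.66,-2.26,0.2],[0,0,0],[0,0,0],[0,0,0],[0,0,0],[0,0,0],[0,0,0],[0,0,0],[0,0,0],[0,0,0],[0,0,0]], "angular": [[0,0,0],[0,0,0],[0,0,0],[0,0,0],[0,0,0],[0,0,0],[0,0,0],[0,0,0],[0,0,0],[0,0,0],[0,0,-0.1454],[0,0,-0.1454],[0,0,-0.1454],[0,0,-0.1454],[0,0,-0.1454],[0,0,-0.1454],[0,0,-0.1454],[0,0,-0.1454],[0,0,-0.1454],[0,0,-0.1454]], "force": 30}}

```text
clock: 3.1
position: [0.3841, -0.2872, 0.2068]
ee_rot: [1.952, 2.461, -0.0]
force: [-0.6, 0.1, 0.8]
width: 0.545
gripper_force: 0.0
```

```bash
cat >> h.py <<'E'
from scipy.spatial.transform import Rotation as Ro
def to(x,y,z,yaw):
    """print tool-frame shift (cm) and tool-z turn to TCP target, tool down with tool x at yaw"""
    s=arm.observe();R=Ro.from_rotvec(s['ee_rot'])
    d=R.inv().apply(np.array([x,y,z])-s['position'])*100
    W=Ro.from_matrix(np.array([[np.cos(yaw),np.sin(yaw),0],[np.sin(yaw),-np.cos(yaw),0],[0,0,-1]]))
    print('t',round(s['clock'],2),'pos',s['position'].round(4),'shift',d.round(2),'turn',(R.inv()*W).as_rotvec().round(4),'j',s['joints'].round(2),'F',s['force'].round(1),'w',round(s['width']*9.18,2),'g',s['gripper_force'])
E
python3 - <<'E'
from h import *
to(.3843,-.2859,.018,1.795)
p=arm.get_image('wrist');cv2.imwrite('pics/w1.png',p['frame'][...,::-1])
m=omask(p);w=np.array([.4037,-.2763,0])
o=fit([(p,m.astype(float))],'left',w[0],w[1],yaws=[1.7,1.9]);print(o.x.round(4),o.fun,m.sum())
E
```

```text
t 3.1 pos [ 0.3841 -0.2872  0.2068] shift [ 0.13  0.05 18.88] turn [0.0001 0.0002 0.0056] j [ 0.84  0.25 -0.37  1.92  0.11  0.99  0.65] F [-0.6  0.1  0.8] w 5.0 g 0.0
[ 0.4047 -0.2752  1.7985] 0.05539555603308255 4453
```

View pics/w1.png

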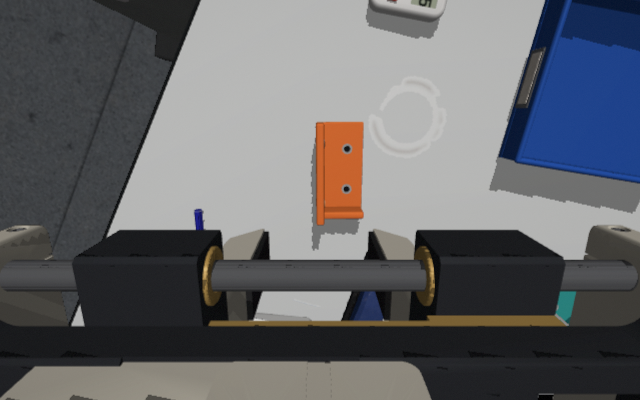

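Emit:
{"api": "carry_out", "payload": {"claw": [5,5,5,5,5,5,5,5,5,5,0,0,0,0,0,0], "delta_pos": [[0.2,0.14,2],[0,0,3],[0,0,3],[0,0,3],[0,0,3],[0,0,2],[0,0,1.4],[0,0,1],[0,0,0.5],[0,0,0],[0,0,0],[0,0,0],[0,0,0],[0,0,0],[0,0,0],[0,0,0]], "angular": [[0,0,0.005],[0,0,0],[0,0,0],[0,0,0],[0,0,0],[0,0,0],[0,0,0],[0,0,0],[0,0,0],[0,0,0],[0,0,0],[0,0,0],[0,0,0],[0,0,0],[0,0,0],[0,0,0]], "force": 30}}

```text
clock: 4.75
position: [0.3851, -0.285, 0.0178]
ee_rot: [1.965, 2.451, -0.0]
force: [-0.1, -0.2, 1.7]
width: 0.083
gripper_force: 30.0
```

Emit:
{"api": "carry_out", "payload": {"claw": [0,0,0,0,0,0,0,0,0,0,0,0,0,0,0,0,0,0], "delta_pos": [[0,0,-1],[0,0,-2],[0,0,-3],[0,0,-3],[0,0,-3],[0.4,1.3,0],[0.8,2.6,0],[0.8,2.6,0],[0.8,2.6,0],[0.8,2.6,0],[0.8,2.6,0],[0.8,2.6,0],[0.8,2.6,0],[0.8,2.6,0],[0.8,2.6,0],[0.7,2.6,0],[0.0,0.1,0],[0,0,0]], "angular": [[0,0,0],[0,0,0],[0,0,0],[0,0,0],[0,0,0],[0,0,0],[0,0,0],[0,0,0],[0,0,0],[0,0,0],[0,0,0],[0,0,0],[0,0,0],[0,0,0],[0,0,0],[0,0,0],[0,0,0],[0,0,0]]}}

```text
clock: 6.55
position: [0.6343, -0.1434, 0.137]
ee_rot: [-1.963, -2.451, 0.001]
force: [-0.1, 0.2, -1.9]
width: 0.088
gripper_force: 30.0
```

Run:
```python
from h import *
to(.635,-.144,.023,1.795)
a=arm.get_image('scene')['frame'];cv2.imwrite('pics/s2.png',a[...,::-1])
```

```text
t 6.55 pos [ 0.6343 -0.1434  0.137 ] shift [-0.08  0.07 11.4 ] turn [-0.0012 -0.0008 -0.0039] j [ 0.37  0.59 -0.36  1.59  0.23  1.01  0.17] F [-0.1  0.2 -1.9] w 0.81 g 29.9793541431427
```

View pics/s2.png

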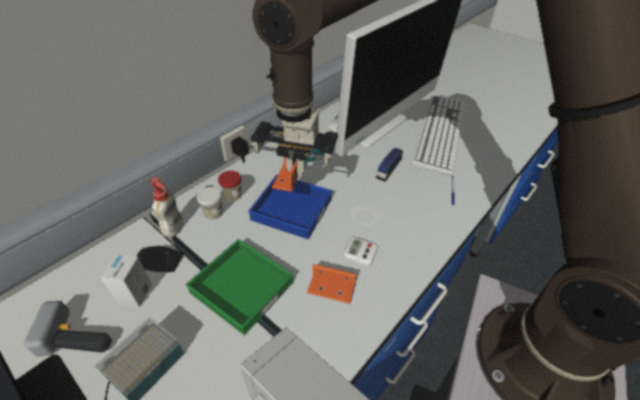

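Emit:
{"api": "carry_out", "payload": {"claw": [0,0,0,0,0,0,0,0,0,0], "delta_pos": [[0,0,2],[0,0,2],[0,0,2],[0,0,2],[0,0,1.5],[0,0,1],[0,0,0.4],[0,0,0.2],[0,0,0],[0,0,0]], "angular": [[0,0,0],[0,0,0],[0,0,0],[0,0,0],[0,0,0],[0,0,0],[0,0,0],[0,0,0],[0,0,0],[0,0,0]]}}

```text
clock: 7.6
position: [0.6349, -0.1445, 0.0275]
ee_rot: [1.965, 2.45, 0.001]
force: [0.0, -0.2, -1.3]
width: 0.085
gripper_force: 30.0
```

Run:
```python
from h import *
to(.635,-.144,.023,1.795)
p=arm.get_image('wrist')
a=arm.get_image('scene')['frame'][130:260,220:370];a=cv2.resize(a,(462,400),interpolation=cv2.INTER_CUBIC)
cv2.imwrite('pics/s3.png',np.hstack([p['frame'][:,150:480],a])[...,::-1])
```

```text
t 7.6 pos [ 0.6349 -0.1445  0.0275] shift [0.04 0.02 0.45] turn [ 0.0011  0.0005 -0.0054] j [ 0.35  0.71 -0.32  1.67  0.29  0.81  0.12] F [ 0.  -0.2 -1.3] w 0.78 g 29.979476630687714
```

View pics/s3.png

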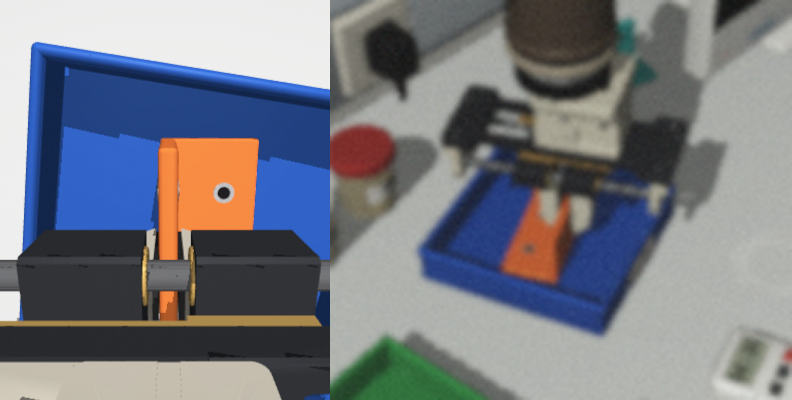

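Emit:
{"api": "carry_out", "payload": {"claw": [0,0,0,0,0], "delta_pos": [[0,0,0.15],[0,0,0.15],[0,0,0.1],[0,0,0.05],[0,0,0]], "angular": [[0,0,0],[0,0,0],[0,0,0],[0,0,0],[0,0,0]]}}

```text
clock: 8.2
position: [0.6344, -0.1444, 0.0229]
ee_rot: [1.965, 2.451, -0.0]
force: [-3.1, 0.4, 6.4]
width: 0.081
gripper_force: 30.0
```

Emit:
{"api": "carry_out", "payload": {"claw": [3,3,3,3,3,3,3,3,3,3,3,3,3,3,3,3,3,3,3], "delta_pos": [[0,0,0],[0,0,0],[0,0,0],[0,0,0],[0,0,0],[0,0,-1],[0,0,-2],[0,0,-3],[0,0,-4],[0,0,-4],[0,0,-3],[2.5,-1.8,0],[2.5,-1.8,0],[2.5,-1.9,0],[2.5,-1.9,0],[2.5,-1.9,0],[2.5,-1.9,0],[2.5,-1.9,0],[2.7,-1.8,0]], "angular": [[0,0,0],[0,0,0],[0,0,0],[0,0,0],[0,0,0],[0,0,0],[0,0,0],[0,0,0],[0,0,0],[0,0,0],[0,0,0],[0,0,0],[0,0,0],[0,0,0],[0,0,0],[0,0,0],[0,0,0],[0,0,0],[0,0,0]]}}

```text
clock: 10.1
position: [0.4441, 0.021, 0.1929]
ee_rot: [1.965, 2.45, 0.0]
force: [0.0, 0.6, -0.1]
width: 0.327
gripper_force: 0.0
```

Emit:
{"api": "carry_out", "payload": {"claw": [4,4,4,4,4,4,4,4,4,4,4,4], "delta_pos": [[0,0,0],[0,0,0],[0,0,0],[0,0,0],[0,0,0],[0,0,0],[0,0,0],[0,0,0],[0,0,0],[0,0,0],[0,0,0],[0,0,0]], "angular": [[0,0,-0.139],[0,0,-0.139],[0,0,-0.139],[0,0,-0.139],[0,0,-0.139],[0,0,-0.139],[0,0,-0.139],[0,0,-0.139],[0,0,-0.139],[0,0,-0.139],[0,0,-0.139],[0,0,0]]}}

```text
clock: 11.3
position: [0.4452, 0.0204, 0.1928]
ee_rot: [-0.281, 3.128, -0.001]
force: [0.6, 0.2, -0.4]
width: 0.436
gripper_force: 0.0
```

Run:
```python
from h import *
to(.4444,.0202,.018,3.323)
p=arm.get_image('wrist');cv2.imwrite('pics/w2.png',p['frame'][...,::-1])
n,l,st,c=cv2.connectedComponentsWithStats(omask(p));print(st[1:][st[1:,4]>200].tolist())
q=proj(p,np.array([[.4455,.0418,.02]]))[0];print(q)
i=1+np.argmax([st[k,4]-20*np.hypot(*(c[k]-q)) for k in range(1,n)])
o=fit([(p,(l==i).astype(float))],'right',.4455,.0418,yaws=[3.25,3.4]);print(o.x.round(4),o.fun)
```

```text
t 11.3 pos [0.4452 0.0204 0.1928] shift [ 0.09  0.   17.48] turn [-0.0004  0.0006 -0.002 ] j [ 0.48  0.27 -0.76  1.99  0.23  0.97  1.35] F [ 0.6  0.2 -0.4] w 4.0 g 0.0
[[497, 38, 29, 27, 524], [314, 134, 53, 107, 4410]]
[338.59832715 183.72758328]
[0.4467 0.0425 3.3254] 0.062332847476665454
```

View pics/w2.png

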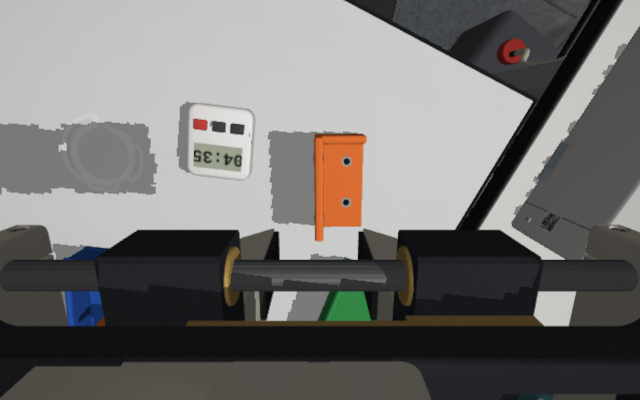

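Emit:
{"api": "carry_out", "payload": {"claw": [4,4,4,4,4,4,4,4,4,0,0,0,0,0,0], "delta_pos": [[0,0,2],[0,0,3],[0,0,3],[0,0,3],[0,0,2.5],[0,0,2],[0,0,1.2],[0,0,0.8],[0,0,0],[0,0,0],[0,0,0],[0,0,0],[0,0,0],[0,0,0],[0,0,0]], "angular": [[0,0,0],[0,0,0],[0,0,0],[0,0,0],[0,0,0],[0,0,0],[0,0,0],[0,0,0],[0,0,0],[0,0,0],[0,0,0],[0,0,0],[0,0,0],[0,0,0],[0,0,0]], "force": 30}}

```text
clock: 12.85
position: [0.4453, 0.0203, 0.0175]
ee_rot: [-0.278, 3.129, -0.0]
force: [-1.0, -0.8, 6.1]
width: 0.088
gripper_force: 30.0
```

Emit:
{"api": "carry_out", "payload": {"claw": [0,0,0,0,0,0,0,0,0,0,0,0,0,0,0,0], "delta_pos": [[0,0,-1],[0,0,-2],[0,0,-3],[0,0,-3],[0,0,-3],[-1.1,0.35,0],[-2.2,0.67,0],[-2.2,0.67,0],[-2.2,0.67,0],[-2.2,0.67,0],[-2.2,0.67,0],[-2.2,0.67,0],[-2.2,0.67,0],[-2.2,0.67,0],[-1.1,0.35,0],[0,0,0]], "angular": [[0,0,0],[0,0,0],[0,0,0],[0,0,0],[0,0,0],[0,0,0],[0,0,0],[0,0,0],[0,0,0],[0,0,0],[0,0,0],[0,0,0],[0,0,0],[0,0,0],[0,0,0],[0,0,0]]}}

```text
clock: 14.45
position: [0.6298, 0.116, 0.1363]
ee_rot: [0.279, -3.128, -0.001]
force: [-0.4, 1.2, -1.6]
width: 0.089
gripper_force: 30.0
```

Run:
```python
from h import *
to(.63,.115,.023,3.323)
p=arm.get_image('wrist')
a=arm.get_image('scene')['frame'][130:330,170:370];a=cv2.resize(a,(400,400),interpolation=cv2.INTER_CUBIC)
cv2.imwrite('pics/s4.png',np.hstack([p['frame'][:,140:500],a])[...,::-1])
```

```text
t 14.45 pos [0.6298 0.116  0.1363] shift [-1.000e-02 -1.200e-01  1.133e+01] turn [ 0.0009 -0.0008 -0.0036] j [ 0.15  0.63 -0.65  1.6   0.42  1.06  1.13] F [-0.4  1.2 -1.6] w 0.82 g 29.99385505914688
```

View pics/s4.png

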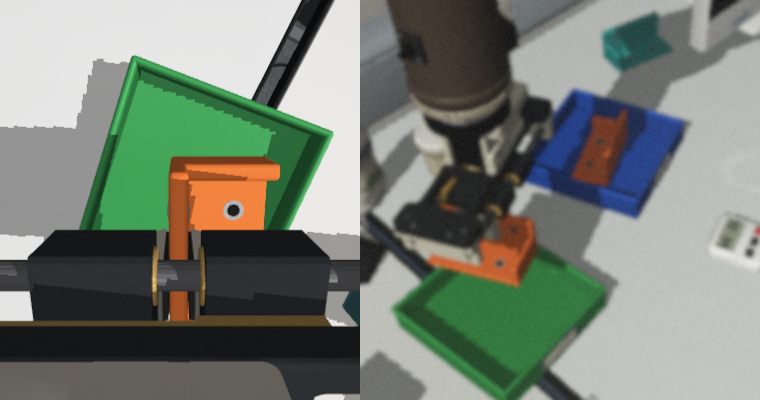

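Emit:
{"api": "carry_out", "payload": {"claw": [0,0,0,0,0,0,0,0,0,0,0,0,0,0,0,0], "delta_pos": [[0,0,0],[0,0,0],[0,0,0],[0,0,2],[0,0,2],[0,0,2],[0,0,2],[0,0,1.5],[0,0,1],[0,0,0.4],[0,0,0],[0,0,0.15],[0,0,0.15],[0,0,0.1],[0,0,0.05],[0,0,0]], "angular": [[0,0,0.11],[0,0,0.11],[0,0,0.11],[0,0,0],[0,0,0],[0,0,0],[0,0,0],[0,0,0],[0,0,0],[0,0,0],[0,0,0],[0,0,0],[0,0,0],[0,0,0],[0,0,0],[0,0,0]]}}

```text
clock: 16.15
position: [0.6294, 0.115, 0.0238]
ee_rot: [0.24, 3.132, -0.0]
force: [-0.7, -0.1, -1.8]
width: 0.083
gripper_force: 30.0
```

Emit:
{"api": "carry_out", "payload": {"claw": [0,0,0], "delta_pos": [[0,0,0.1],[0,0,0.06],[0,0,0]], "angular": [[0,0,0],[0,0,0],[0,0,0]]}}

```text
clock: 16.45
position: [0.6294, 0.115, 0.0226]
ee_rot: [0.24, 3.132, -0.0]
force: [-2.8, -1.5, 4.0]
width: 0.086
gripper_force: 30.0
```

Touching; release and retreat.

Emit:
{"api": "carry_out", "payload": {"claw": [3,3,3,3,3,3,3,3,3,3,3,3,3,3,3,3,3,3], "delta_pos": [[0,0,0],[0,0,0],[0,0,0],[0,0,0],[0,0,0],[0,0,-1],[0,0,-2],[0,0,-3],[0,0,-4],[0,0,-4],[0,0,-4],[2.5,0,0],[2.5,0,0],[2.5,0,0],[2.5,0,0],[2.5,0,0],[2.5,0,0],[0,0,0]], "angular": [[0,0,0],[0,0,0],[0,0,0],[0,0,0],[0,0,0],[0,0,0],[0,0,0],[0,0,0],[0,0,0],[0,0,0],[0,0,0],[0,0,0],[0,0,0],[0,0,0],[0,0,0],[0,0,0],[0,0,0],[0,0,0]]}}

```text
clock: 18.25
position: [0.4781, 0.1387, 0.203]
ee_rot: [-0.235, -3.133, 0.001]
force: [-0.6, -0.6, -0.4]
width: 0.325
gripper_force: 0.0
```

Run:
```python
from h import *
p=arm.get_image('wrist')
s=arm.get_image('scene')['frame'][120:330,150:430];s=cv2.resize(s,(533,400),interpolation=cv2.INTER_CUBIC)
t=arm.get_image('top')['frame'][110:290,190:460];t=cv2.resize(t,(600,400))[:,:260]
cv2.imwrite('pics/s5.png',np.hstack([s,t])[...,::-1])
```

```text
(no output)
```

View pics/s5.png

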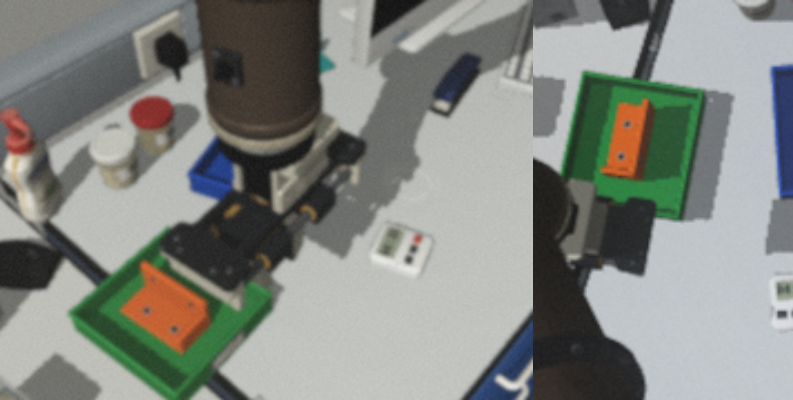

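The right-hand bracket lies flat in the green tray. The earlier picture shows the left-hand one flat in the blue tray, and the timer and stapler haven't moved.

```bash
python3 -c "
from cell import arm
print(arm.sign_off())"
```

```text
the job is handed in; nothing more can be done
None
```

I set the left-hand bracket down flat in the blue tray and the right-hand one flat in the green tray, left the timer and stapler alone, and handed the job in at about 18 s; the result wasn't reported back.

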